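# Take the temperature of a chilled delivery through the crate lid

### The arm

A 6-joint arm with a two-finger parallel gripper is mounted at the origin on the work surface. World frame = base frame: x ahead of the robot, y to its left, z up, the work surface at z = 0. Lengths are in mm, angles in rad, forces in N, time in s.
With the tool pointing down it reaches from about 300 to 775 mm from the base axis. Payload 14.6 kg.
Tool frame: the origin (TCP) lies on the centre line of the jaws, within the pads' length; the fingertips stand 17 mm ahead of it and the grasp point (between the pads) lies 2 mm behind it; z points along the fingers, y is the line along which they close (so a half turn about z gives the same grasp; the last joint's range is limited). The gripper opens to 85 mm and grips with 20 to 120 N. Pads are 22 mm wide; open, the fingers measure 114 mm over their backs; the gripper's body (76 mm by 85 mm) begins 54 mm behind the grasp point. The pads swing forward as they close: fully open they stand 13 mm farther back than shut.
Start: joints at [1.045, 0.3, 1.521, -0, 1.321, -0.067], TCP at [243.576, 493.113, 248.281] pointing down, gripper open.
Joint ranges: [-3.03, 3.03], [-0.79, 2.21], [0.23, 2.52], [-1.04, 4.18], [0, 3.07], [-2.55, 2.55]. Speed limits (rad/s): [2.22, 2.22, 2.57, 3.14, 3.14, 3.14].

### API

Orientations are given as a unit quaternion [x, y, z, w].
In Python, from cell import ctrl gives the robot as it stands.
- The arm moves only by the shell command python3 -m inch 'ROWS' [OPENING] [FORCE]. ROWS is JSON, one flat list of numbers, 4 for each row, row after row: the shift along the world's x, y, z normalised to -1 to 1, where 1 is 4 cm, then the turn about the world's z normalised to -1 to 1, where 1 is 5 degrees. A call has 1 to 10 rows; each row shifts and turns the commanded pose from where the row before left it; what a row does not reach is not made up. A row lasts 1/12 s, in which the tool goes at most 41.7 mm and 7.16 degrees, less where a joint would pass 70% of its speed; a pose out of reach is approached as far as the arm can. A call with a number of a shift or a turn outside -1 to 1 is refused whole. A call with a gripper value outside its range is refused whole. OPENING is the opening, from -1 (shut) to 1 (fully open), set as the call begins (- or left out, the last holds). The fingers move at their own pace and stop on an object; FORCE is the grip in N (left out, the last holds). Time passes only in rows, so rows that do not move let the fingers close. It gives the time, the measured TCP pose, the force, the opening and the grip force at its end, in the units of the state.
- ctrl.observe(): the state, without advancing time (a new reading comes with each control period).
- ctrl.read_camera(name): name is "scene" or "top" or "wrist"; returns a dict with "img" (400x640x3 uint8, red, green, blue), "intrinsics" (3x3 intrinsics, pixels), "R" (3x3) and "t" (3): a world point X has camera coordinates R X + t. Camera axes: x right, y down, z forward; pixel columns grow to the right and rows downward; lengths in mm; the calibration is good to about 2 mm. A picture is of the moment at which its call begins. There is no depth.
- ctrl.job_done(): hands the job in; it is judged then, once.
Trained networks look in a picture, given as the dict that the camera call returned (one of the last four; its "shot" number tells which), for a name from the list of things; names that differ only in an ending like _2 or _b are one class to them, and where a whole thing is asked for, a point or a joint stands for the part that bears it (a point fixed in the world has none). Each returns a list of dicts, best first, with "score" (0 to 1); they miss things now and then, are a little off and sometimes report something else, mostly with a low value. They report only what shows in the picture. A call takes as long as a camera call. They do not tell look-alikes from the thing itself.
- ctrl.spot_in(query, picture): "at" ([column, row] in pixels, amid what is visible of it).
- ctrl.trace(query, picture): "mask" (400x640 bool, what is visible of it) and "at" ([column, row] in pixels, amid what is visible of it).
- ctrl.pinpoint(query, picture): "at" ([column, row] in pixels: a listed point, or the origin of a listed thing).
The state is a dict: "time": time; "joint_positions": joint angles; "qd": joint speeds; "joint_torque": joint torques, N m; "eef_pos": TCP position; "orientation": TCP orientation; "ft_force": force on the tool from outside, world axes, zero at the start; "wrist_torque": the same for the moment, N m; "opening": finger opening in mm; "finger_force": force on a finger pad.
Only numpy, scipy, OpenCV 4.12 (cv2) and the standard library are available. Lean on these libraries where they do the work, as an engineer would, in place of code of your own. Each camera call takes 0.05 s, during which the arm holds its last target. There are 200 camera calls.

### The job

Check the chilled delivery: lift the thermometer with the flat steel blade out of its stand and pass the blade straight down through the middle vent slot of the closed crate's lid, into the gap between the two rows of cartons. Finish while still holding the thermometer there: upright and still in the gripper, blade tip about half-way down the cartons and the handle clear above the lid. Leave the dial thermometer, the tin on the lid and the cup and jar by the stand where they are.

Things in the scene. Friction and masses are not known exactly. Their poses are not given: they have to be found in the camera images.
- probe: Between-pack thermometer: white plastic handle over a flat steel blade, one rigid piece, 140 g, upright in a well of the stand. Origin on its axis at the handle's underside, z up. Collar 28 (x) x 50 (y) x 8 mm at the foot, then a flat-sided grip 24 (x) x 44 (y) mm up to z = 70. Blade 4 (x) x 24 (y) mm, 110 mm down from the origin, its end half-round. Display on the -x side.
- probe_tip (a point): Lowest point of the thermometer's blade, 110 mm below the origin of probe; axes as probe.
- probe_grip (a point): Good grip point on the thermometer's axis, 40 mm above the origin of probe and 30 mm below its top: fingers closing along its x take the flat sides 24 mm apart (along y: 44 mm). Axes as probe.
- stand: Thermometer stand of sheet steel, fixed: base 110 (x) x 170 (y) mm, top plate 70 x 170 x 4 mm on two end walls, upper face 140 mm above the table. Origin at the centre of the underside. Two wells (10 mm in x, 32 mm in y) at y = +40 and -40 mm hold a thermometer each by the underside of its head, blade or pin hanging free below; which is where varies.
- crate: Grey vented plastic crate, lid closed, 200 (x) x 300 (y) mm, fixed; origin at the centre of the underside. Lid 8 mm thick, top at z = 128. Nine slots, at x = -60, 0, 60 and y = -90, 0, 90 mm, each 6 (x) by 26 (y) mm, mouth bevelled 1.5 mm. In it two rows of cartons, z = 5 to 95, with a 16 mm gap (x = -8 to 8) along y under the middle line of slots; the others lie over cartons.
- slot (a point): Centre of the mouth of the middle vent slot, in the upper face of the lid, 128 mm above the table; axes as crate (the slot is 6 mm along x and 26 mm along y). The middle of the cartons' height is 78 mm below this point.
- dial: The other thermometer, to be left alone: a steel dial of 50 mm diameter and 13 mm height, face up, with a round pin 4 mm thick and 115 mm long below it, in the stand's other well. Origin at the centre of the dial's underside, z up.
- tin: Flat tin, diameter 65 mm, 40 mm tall, standing on the crate's lid near one corner; a bystander. Origin at the centre of its underside.
- cup: Clear plastic tumbler, diameter 74 mm, 85 mm tall, on the table on the robot's side of the stand; a bystander. Origin at the centre of its underside.
- jar: Amber glass jar with a lid, diameter 66 mm, 100 mm tall, on the table behind the stand; a bystander. Origin at the centre of its underside.
Not all that is in view belongs to the job. Leave any orange look-alike of the probe alone.

How it is judged (in metres and radians):
On the way:
1. the flat-blade thermometer is lifted out of its stand in the gripper, its tip higher than the crate's lid (z of probe_tip in the frame of slot above 0.005 m and contact force between the fingers and probe above 1 N), for 0.2 s.
At the end, for the whole second after the job is handed in: Thermometer still gripped, at rest (under 20 mm/s), upright within 7 degrees, blade through the middle slot (axis within 7 mm of its centre), tip 60 to 96 mm below the lid's upper face (middle of the cartons, 78, give or take 18 mm): handle 14 mm or more above the lid (z of probe_tip in the frame of slot between -0.096 and -0.06 m and horizontal distance between probe_tip and slot below 0.01 m and horizontal distance between probe and slot below 0.007 m and angle between probe's own z axis and vertical below 0.12 rad and contact force between the fingers and probe above 1 N and linear speed of probe below 0.02 m/s); the arm keeps its last pose, push and grip.
It fails at once if the other thermometer is disturbed (moved more than 20 mm) (distance of dial from where it was at the start of the episode above 0.02 m).
It fails at once if the tin, the cup or the jar is shoved or knocked over (moved more than 30 mm) (distance of any of tin, cup, jar from where it was at the start of the episode above 0.03 m).
It also fails if it takes over 48 s, if anything falls off the work surface, if the arm or the gripper's body presses on something with over 40 N, if the wrist force passes 120 N, or if a joint passes its speed limit or range.

## Working session

There is one attempt and no reset: what is moved stays moved. The work goes in short steps, Python scripts to look and compute and a shell command to move; the robot and the scene stay as the last step left them, time stands still between calls to the robot, and variables do not carry over. Pictures are saved under pics/ and viewed, at most 10 in all, crops included, and the job is handed in when it is done.

```bash
mkdir -p pics; cat > h.py <<'E'
import numpy as np, cv2
from cell import ctrl
def tri(obs):
    A=[];b=[]
    for p,(u,v) in obs:
        K,R,t=[np.array(p[k],float) for k in("intrinsics","R","t")]
        P=K@np.c_[R,t]
        for r,c in((0,u),(1,v)):
            q=P[r]-c*P[2]; n=np.linalg.norm(q[:3]); A.append(q[:3]/n); b.append(-q[3]/n)
    X,res,_,_=np.linalg.lstsq(np.array(A),np.array(b),rcond=None); return X,np.sqrt(res)
def atz(p,uv,z):
    K,R,t=[np.array(p[k],float) for k in("intrinsics","R","t")]
    d=R.T@np.linalg.inv(K)@np.array([*uv,1.]); c=-R.T@t; return c+d*(z-c[2])/d[2]
def proj(p,X):
    K,R,t=[np.array(p[k],float) for k in("intrinsics","R","t")]
    c=K@(R@np.array(X,float)+t); return c[:2]/c[2]
def save(p,n,crop=None,s=1):
    im=p["img"][...,::-1]
    if crop: x0,y0,x1,y1=crop; im=im[y0:y1,x0:x1]
    cv2.imwrite("pics/"+n,cv2.resize(im,None,fx=s,fy=s,interpolation=cv2.INTER_CUBIC))
E
python3 - <<'E'
from h import *
ps={n:ctrl.read_camera(n) for n in("scene","top","wrist")}
print(ctrl.observe())
for n,p in ps.items():
    save(p,n+"0.png")
    for q in("probe","probe_grip","probe_tip","slot","crate","stand","dial","tin","cup","jar"):
        print(n,q,[(np.round(d["at"],1).tolist(),round(d["score"],2)) for d in ctrl.pinpoint(q,p)[:3]])
cv2.imwrite("pics/a.png",cv2.resize(np.vstack([ps["scene"]["img"],ps["top"]["img"]])[...,::-1],(480,600)))
E
```

```text
{'time': 0.15, 'joint_positions': array([ 1.04540275e+00,  3.00388510e-01,  1.52142797e+00, -2.10847300e-06,
        1.32070158e+00, -6.66034521e-02]), 'qd': array([-0.001072  , -0.00132417, -0.00182999, -0.00038485, -0.00046363,
        0.00029669]), 'joint_torque': array([ 1.08989832e-03, -5.43669426e+01, -3.61884928e+01, -8.32275441e-05,
        3.13634708e-03, -1.15202312e-05]), 'eef_pos': array([243.50016829, 492.98428533, 247.8313853 ]), 'orientation': array([ 2.27388193e-01,  9.73804085e-01, -4.42878966e-04, -1.33991404e-04]), 'ft_force': array([-0.54982834,  0.614449  ,  1.03266793]), 'wrist_torque': array([-0.05722303,  0.03003375, -0.01547677]), 'finger_force': 0.0, 'opening': 85.13558903940229}
scene probe [([376.7, 168.0], 0.92), ([409.0, 160.0], 0.89), ([427.3, 191.1], 0.63)]
scene probe_grip [([375.0, 151.0], 0.9), ([427.4, 179.2], 0.83), ([414.6, 144.9], 0.71)]
scene probe_tip [([371.8, 200.4], 0.96), ([418.8, 223.7], 0.74), ([403.2, 192.4], 0.66)]
scene slot [([234.7, 235.1], 0.56)]
scene crate [([244.5, 276.5], 0.72), ([381.9, 244.8], 0.54)]
scene stand [([357.6, 210.8], 0.76), ([377.5, 151.6], 0.23)]
scene dial [([343.7, 175.6], 0.87)]
scene tin [([198.6, 278.2], 0.64)]
scene cup []
scene jar [([381.5, 243.8], 0.71)]
top probe [([230.8, 199.8], 0.78), ([179.6, 190.2], 0.71), ([222.0, 143.5], 0.62)]
top probe_grip [([218.9, 138.2], 0.89), ([173.7, 185.2], 0.79), ([227.1, 195.9], 0.66)]
top probe_tip [([193.2, 195.8], 0.94), ([228.1, 149.3], 0.71), ([396.8, 230.5], 0.61)]
top slot [([401.0, 227.7], 0.85)]
top crate [([393.1, 224.4], 0.6)]
top stand [([255.4, 210.0], 0.86)]
top dial [([267.5, 213.5], 0.7)]
top tin [([451.3, 212.9], 0.62)]
top cup [([241.3, 257.0], 0.82)]
top jar [([272.9, 165.8], 0.71)]
wrist probe []
wrist probe_grip []
wrist probe_tip []
wrist slot []
wrist crate []
wrist stand []
wrist dial []
wrist tin []
wrist cup []
wrist jar []
```

View pics/scene0.png

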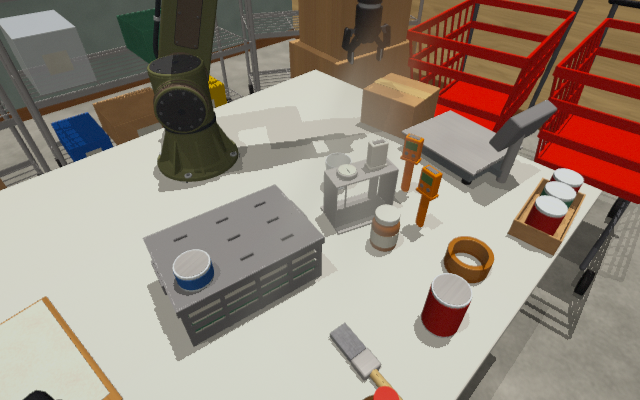

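View pics/top0.png

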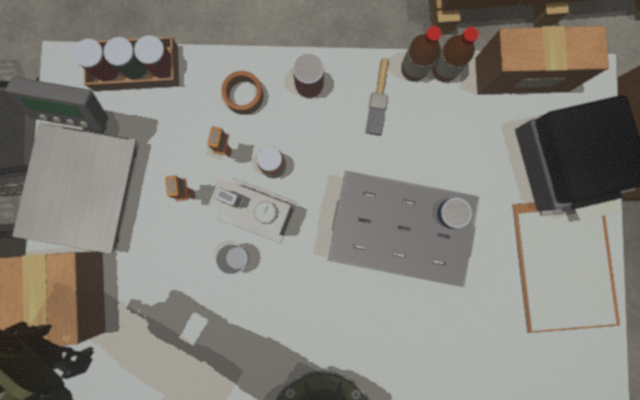

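The scene view shows the white probe at about (377,155) in the stand's far well, with the dial at (345,172). Two orange look-alikes stand at (412,150) and (429,185). In the top view the probe is at (228,198), the dial at (265,212), and the middle slot at about (403,228), with the tin at (456,212).

```bash
python3 - <<'E'
from h import *
s=ctrl.read_camera("scene");t=ctrl.read_camera("top")
def best(q,p,near,r=14):
    return [d["at"] for d in ctrl.pinpoint(q,p) if np.hypot(*(np.array(d["at"])-near))<r][:1]
for q,a,b in(("probe",(377,168),(230,200)),("probe_grip",(375,151),(227,196)),("slot",(235,235),(401,228)),("dial",(344,176),(267,213)),("stand",(358,211),(255,210))):
    o=best(q,s,a),best(q,t,b)
    if all(o): X,r=tri([(s,o[0][0]),(t,o[1][0])]); print(q,X.round(1),r.round(2))
# dark slots in top
g=cv2.cvtColor(t["img"],cv2.COLOR_RGB2GRAY).astype(int)
for p in [(370,194),(408,202),(364,220),(404,228),(444,236),(360,247),(400,255),(439,263)]:
    u,v=p; w=g[v-6:v+7,u-10:u+11]; m=np.clip(np.abs(w-np.median(w))-15,0,None); yy,xx=np.mgrid[v-6:v+7,u-10:u+11]
    c=((m*xx).sum()/m.sum(),(m*yy).sum()/m.sum()); print(p,np.round(c,1),atz(t,c,128).round(1))
m=ctrl.trace("probe",t)
for d in m: print(np.round(d["at"],1),d["score"],d["mask"].sum())
save(s,"s1.png",(130,120,450,340),2.5); save(t,"t1.png",(200,150,480,300),2.8)
E
```

```text
probe [532.4 215.2 137.9] [4.4]
probe_grip [532.6 209.9 180.3] [0.36]
slot [ 479.8 -172.7  131.1] [7.62]
dial [505.6 132.6 136.8] [4.55]
stand [515.7 173.2   7.5] [1.11]
(370, 194) [368.9 193.4] [551.6 -93.6 128. ]
(408, 202) [408.9 201.7] [ 535.1 -183.4  128. ]
(364, 220) [363.6 219.9] [492.  -82.7 128. ]
(404, 228) [403.1 227.5] [ 477.1 -170.7  128. ]
(444, 236) [444.2 235.5] [ 461.3 -262.1  128. ]
(360, 247) [359.2 246.4] [433.1 -73.5 128. ]
(400, 255) [399.4 254.4] [ 417.3 -162.8  128. ]
(439, 263) [438.7 262. ] [ 402.5 -249.8  128. ]
[228.6 197.5] 0.89 315
[176.9 186.4] 0.73 528
[216.5 141.7] 0.66 512
```

View pics/t1.png

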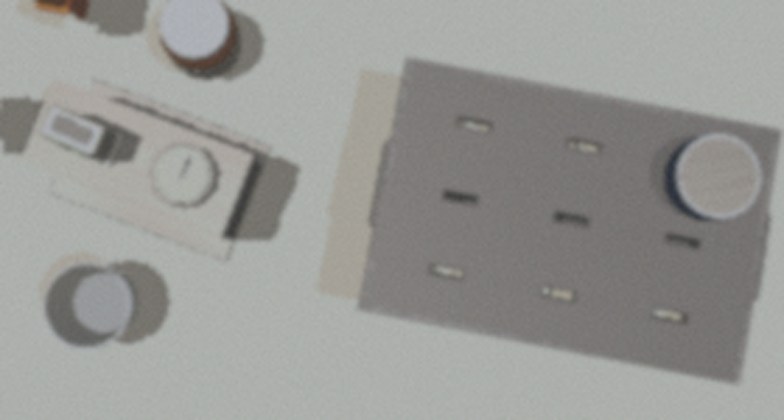

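The crop confirms the slot grid: the three dark slots are the middle line over the gap, with the centre slot at image (403,227.5). That gives a slot at about (477,-171.5) and a crate yaw of -9.7°. The probe is at about (532,211) with the stand at yaw ≈ -18.5°, so I'll move above the probe and turn -82°.

```bash
python3 -m inch '[0.42,-0.41,0.06,-0.96,0.42,-0.41,0.06,-0.96,0.42,-0.41,0.06,-0.96,0.42,-0.41,0.06,-0.96,0.42,-0.41,0.06,-0.96,0.42,-0.41,0.06,-0.96,0.42,-0.41,0.06,-0.96,0.42,-0.41,0.06,-0.96,0.42,-0.41,0.06,-0.96,0.42,-0.41,0.06,-0.96]' 1
python3 -m inch '[0.42,-0.41,0.06,-0.96,0.42,-0.41,0.06,-0.96,0.42,-0.41,0.06,-0.96,0.42,-0.41,0.06,-0.96,0.42,-0.41,0.06,-0.96,0.42,-0.41,0.06,-0.96,0.42,-0.41,0.06,-0.96,0,0,0,0,0,0,0,0]' 1
python3 - <<'E'
from h import *
w=ctrl.read_camera("wrist"); save(w,"w1.png")
print("cam",(-w["R"].T@w["t"]).round(1),w["R"].round(2).tolist())
for q in("probe","probe_grip","dial","stand"):
    print(q,[(np.round(d["at"],1).tolist(),round(d["score"],2)) for d in ctrl.pinpoint(q,w)[:3]])
print(proj(w,(532,211,210)),proj(w,(532,211,180)))
E
```

```text
time: 3.13
eef_pos: [412.3, 328.2, 272.5]
orientation: [0.605, 0.796, 0.0, 0.0]
ft_force: [0.4, 0.4, -0.3]
opening: 85.1
finger_force: 0.0
time: 3.88
eef_pos: [529.5, 213.7, 288.8]
orientation: [0.809, 0.588, -0.0, -0.0]
ft_force: [-0.1, 0.3, -1.0]
opening: 85.3
finger_force: 0.0
cam [551.2 280.4 413.4] [[0.95, -0.31, 0.0], [-0.3, -0.91, 0.28], [-0.09, -0.26, -0.96]]
probe [([434.6, 117.4], 0.84), ([320.6, 198.6], 0.68), ([302.0, 60.7], 0.63)]
probe_grip [([452.6, 112.4], 0.91), ([318.2, 206.4], 0.68), ([300.4, 55.6], 0.6)]
dial [([322.4, 265.7], 0.62)]
stand [([319.4, 199.3], 0.94)]
[322.55855837 219.4461557 ] [322.06569987 207.43304285]
```

View pics/w1.png

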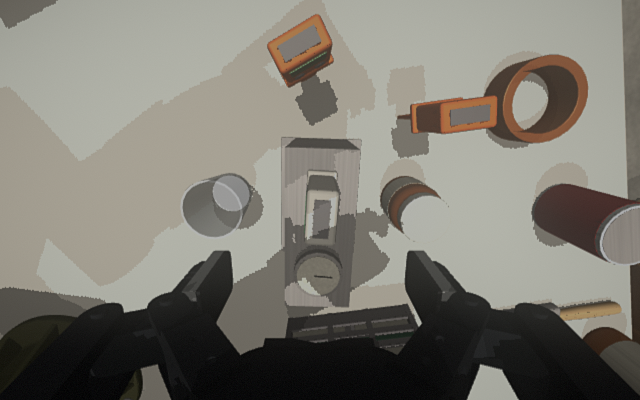

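The wrist view shows the white probe at (321,215) in the stand, the dial at (320,272), and the cup and jar well outside the fingers' line. I'll measure the exact top face and its yaw.

```bash
python3 - <<'E'
from h import *
w=ctrl.read_camera("wrist")
save(w,"w2.png",(270,150,370,320),3.5)
np.save("w2.npy",{k:w[k] for k in("img","R","t","intrinsics")},allow_pickle=True)
ds=ctrl.trace("probe",w)
d=min(ds,key=lambda d:np.hypot(d["at"][0]-320,d["at"][1]-210))
c=max(cv2.findContours(d["mask"].astype(np.uint8),cv2.RETR_EXTERNAL,cv2.CHAIN_APPROX_NONE)[0],key=len)
print(cv2.minAreaRect(c),cv2.boundingRect(c))
m=d["mask"]
for r in range(165,255,6):
    x=np.where(m[r])[0]; print(r,(x.min(),x.max()) if len(x) else None)
E
```

```text
((322.8046875, 208.7777099609375), (34.605472564697266, 75.2950668334961), 3.6913859844207764) (305, 171, 36, 76)
165 None
171 (np.int64(310), np.int64(322))
177 (np.int64(309), np.int64(338))
183 (np.int64(308), np.int64(338))
189 (np.int64(308), np.int64(339))
195 (np.int64(308), np.int64(340))
201 (np.int64(306), np.int64(340))
207 (np.int64(306), np.int64(339))
213 (np.int64(306), np.int64(339))
219 (np.int64(306), np.int64(338))
225 (np.int64(306), np.int64(338))
231 (np.int64(306), np.int64(338))
237 (np.int64(306), np.int64(337))
243 (np.int64(306), np.int64(336))
249 None
```

View pics/w2.png

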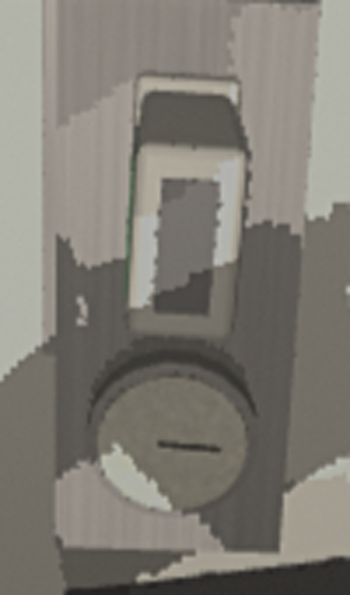

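Crop corners of the probe's top face: TL(137,145), TR(247,148), BR(232,338), BL(128,330).

```bash
python3 - <<'E'
from h import *
w=np.load("w2.npy",allow_pickle=True).item()
def go(C,z):
    P=[atz(w,(u/3.5+270,v/3.5+150),z)[:2] for u,v in C]
    a=lambda p,q:np.degrees(np.arctan2(*(q-p)[::-1]))
    print(np.round(P,1).tolist(),np.mean(P,0).round(1),"xang",a(P[0],P[1]),a(P[3],P[2]),"yang",a(P[3],P[0])-90,a(P[2],P[1])-90,"size",[np.linalg.norm(P[i]-P[i-1]).round(1) for i in range(4)])
go([(137,145),(247,148),(232,338),(128,330)],210)
go([(45,0),(320,0),(282,550),(60,548)],140)
go([(98,440),(247,440)],153); go([(172,375),(172,510)],153)
E
```

```text
[[528.4, 235.4], [549.6, 227.9], [534.4, 188.3], [513.6, 197.0]] [531.5 212.2] xang -19.389403796729116 -22.565181994750265 yang -20.981421307971146 -20.95684038069119 size [np.float64(41.2), np.float64(22.5), np.float64(42.4), np.float64(22.6)]
[[510.1, 264.4], [579.4, 242.2], [523.1, 82.9], [457.8, 104.7]] [517.6 173.6] xang -17.776029115289482 -18.392711808422966 yang -18.12128704806895 -19.43766657375052 size [np.float64(168.1), np.float64(72.7), np.float64(168.9), np.float64(68.8)]Traceback (most recent call last):
  File "<stdin>", line 9, in <module>
  File "<stdin>", line 6, in go
IndexError: list index out of range
```

```bash
python3 -m inch '[0.05,-0.05,-0.38,-0.3,0,0,-0.38,-0.3,0,0,-0.38,0,0,0,-0.38,0,0,0,-0.38,0,0,0,-0.38,0,0,0,-0.2,0,0,0,-0.2,0,0,0,0,0,0,0,0,0]'
python3 -m inch '[0,0,0,0,0,0,0,0,0,0,0,0,0,0,0,0,0,0,0,0,0,0,0,0,0,0,0,0,0,0,0,0]' -1 60
```

```text
time: 5.07
eef_pos: [531.3, 212.4, 182.2]
orientation: [0.824, 0.567, 0.0, 0.0]
ft_force: [0.5, 0.2, -0.3]
opening: 84.8
finger_force: 0.0
time: 5.73
eef_pos: [531.3, 212.4, 182.3]
orientation: [0.824, 0.567, 0.0, 0.0]
ft_force: [-1.0, 0.0, 4.8]
opening: 23.3
finger_force: 59.4
```

Gripped (opening 23.3 mm, 59 N). I'll lift straight up.

```bash
python3 -m inch '[0,0,0.2,0,0,0,0.4,0,0,0,0.5,0,0,0,0.5,0,0,0,0.5,0,0,0,0.5,0,0,0,0.5,0,0,0,0.5,0,0,0,0.4,0,0,0,0,0]'
python3 - <<'E'
from h import *
o=ctrl.observe();print(o["eef_pos"],o["opening"],o["finger_force"])
ps=[ctrl.read_camera(n) for n in("scene","top")]
for q in("probe","probe_tip","probe_grip","dial"):
    for n,p in zip("st",ps): print(q,n,[(np.round(d["at"],1).tolist(),round(d["score"],2)) for d in ctrl.pinpoint(q,p)[:4]])
X=np.array([531.3,212.4,0])
for p in ps: print([proj(p,X+[0,0,z]).round(1).tolist() for z in (o["eef_pos"][2]+2-40-110,o["eef_pos"][2]+2-40,o["eef_pos"][2]+2)])
E
```

```text
time: 6.57
eef_pos: [531.6, 212.4, 345.4]
orientation: [0.824, 0.567, 0.002, 0.001]
ft_force: [-0.2, 0.4, -2.0]
opening: 23.4
finger_force: 58.8
[531.58398963 212.41303936 345.43191551] 23.35808221411647 58.81647527217865
probe s [([382.7, 107.4], 0.79), ([423.1, 191.7], 0.62), ([411.3, 157.0], 0.6)]
probe t [([218.6, 140.3], 0.58), ([215.2, 190.3], 0.51)]
probe_tip s [([414.4, 222.9], 0.74), ([380.7, 149.0], 0.61), ([403.2, 191.4], 0.6)]
probe_tip t [([225.5, 150.9], 0.74), ([405.3, 226.8], 0.7), ([228.0, 199.5], 0.54)]
probe_grip s [([414.1, 145.8], 0.95), ([426.0, 179.4], 0.93), ([382.7, 90.1], 0.55)]
probe_grip t [([220.5, 137.2], 0.81)]
dial s [([341.8, 176.3], 0.82)]
dial t [([266.8, 210.5], 0.95)]
[[377.4, 146.8], [382.6, 104.6], [384.7, 87.4]]
[[225.5, 196.3], [213.1, 190.1], [207.7, 187.4]]
```

```bash
python3 -m inch '[-0.05,-0.4,0,0.1,-0.1,-0.8,0,0.2,-0.12,-0.85,0,0.2,-0.12,-0.85,0,0.2,-0.12,-0.85,0,0.2,-0.12,-0.85,0,0.2,-0.12,-0.85,0,0.2,-0.12,-0.85,0,0.2,-0.12,-0.85,0,0.2,-0.12,-0.85,0,0.2]'
python3 -m inch '[-0.12,-0.8,0,0.2,-0.1,-0.5,0,0.15,-0.06,-0.3,-0.1,0,0,0,-0.4,0,0,0,-0.3,0,0,0,-0.2,0,0,0,0,0,0,0,0,0,0,0,0,0]'
python3 - <<'E'
from h import *
o=ctrl.observe();print(o["eef_pos"],o["orientation"],o["opening"],o["finger_force"])
W=ctrl.read_camera("wrist");s=ctrl.read_camera("scene");t=ctrl.read_camera("top")
a=cv2.resize(W["img"][150:400,170:470],None,fx=2,fy=2)
b=cv2.resize(s["img"][150:290,150:330],None,fx=2,fy=2)
cv2.imwrite("pics/w3.png",cv2.resize(W["img"],None,fx=1.25,fy=1.25)[...,::-1]); save(s,"s3.png",(140,110,330,300),3.1)
for n,v in(("W",W),("s",s),("t",t)): np.save(n+"3.npy",{k:v[k] for k in("img","R","t","intrinsics")},allow_pickle=True)
# fit the slot grid in an earlier top picture's measurements
M=np.array([[551.6,-93.6],[535.1,-183.4],[492,-82.7],[477.1,-170.7],[461.3,-262.1],[433.1,-73.5],[417.3,-162.8],[402.5,-249.8]])
G=np.array([[60,90],[60,0],[0,90],[0,0],[0,-90],[-60,90],[-60,0],[-60,-90]],float)
A,_=cv2.estimateAffinePartial2D(G,M,method=cv2.LMEDS); print(A, np.degrees(np.arctan2(A[1,0],A[0,0])),(G@A[:,:2].T+A[:,2]-M).round(1).tolist())
for n,p in(("W",W),("s",s),("t",t)):
    for q in("slot","probe_tip","probe"): print(n,q,[(np.round(d["at"],1).tolist(),round(d["score"],2)) for d in ctrl.pinpoint(q,p)[:3]])
    print(n,proj(p,(477,-171.5,128)),proj(p,(*o["eef_pos"][:2],o["eef_pos"][2]-150)))
E
```

```text
time: 7.9
eef_pos: [486.2, -109.3, 341.9]
orientation: [0.773, 0.634, 0.0, 0.0]
ft_force: [0.2, -0.4, -1.8]
opening: 23.4
finger_force: 58.9
time: 8.65
eef_pos: [475.9, -171.4, 302.6]
orientation: [0.764, 0.645, 0.0, 0.0]
ft_force: [0.2, -0.2, -1.7]
opening: 23.3
finger_force: 58.9
[ 475.88263699 -171.43864406  302.62230415] [7.63854466e-01 6.45388321e-01 2.31360248e-04 4.65803439e-04] 23.3303677586647 58.88319253921509
[[ 9.86653486e-01  1.71676516e-01  4.76718533e+02]
 [-1.71676516e-01  9.86653486e-01 -1.72212425e+02]] -9.870575762841227 [[-0.2, -0.1], [0.8, 0.9], [0.2, -0.7], [-0.4, -1.5], [-0.0, 1.1], [-0.1, 0.4], [0.2, 0.9], [-0.4, -0.9]]
W slot [([320.0, 188.2], 0.9)]
W probe_tip [([319.2, 194.6], 0.94)]
W probe [([319.6, 239.8], 0.62)]
W [319.1792505  187.13352875] [318.13476442 193.06771757]
s slot [([234.2, 237.5], 0.59)]
s probe_tip [([230.6, 231.8], 0.87), ([402.4, 193.7], 0.81), ([415.9, 223.9], 0.71)]
s probe [([426.9, 190.1], 0.97), ([410.9, 157.7], 0.92), ([221.1, 185.9], 0.89)]
s [232.95741375 238.09401924] [230.82688735 229.35422415]
t slot [([406.6, 225.8], 0.79)]
t probe_tip [([229.9, 153.9], 0.95), ([408.5, 232.0], 0.63), ([193.0, 194.7], 0.6)]
t probe [([180.1, 189.4], 0.97), ([417.2, 226.2], 0.6), ([220.9, 141.5], 0.58)]
t [403.47256152 227.53114474] [405.65439427 227.66955418]
```

View pics/w3.png

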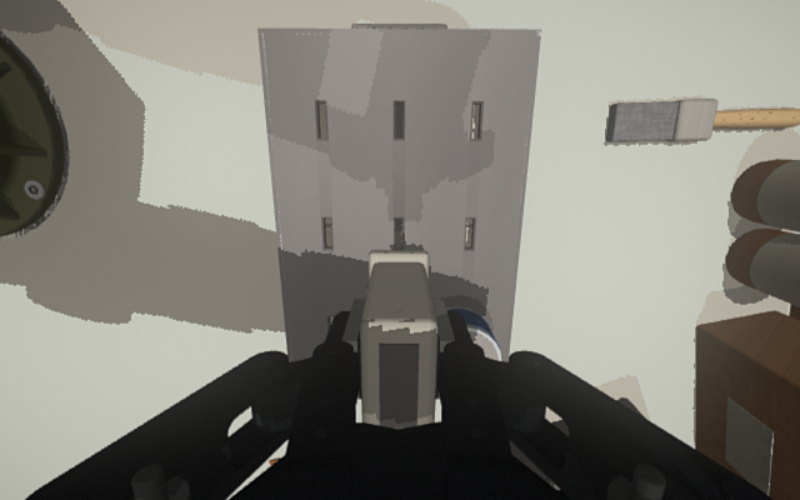

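View pics/s3.png

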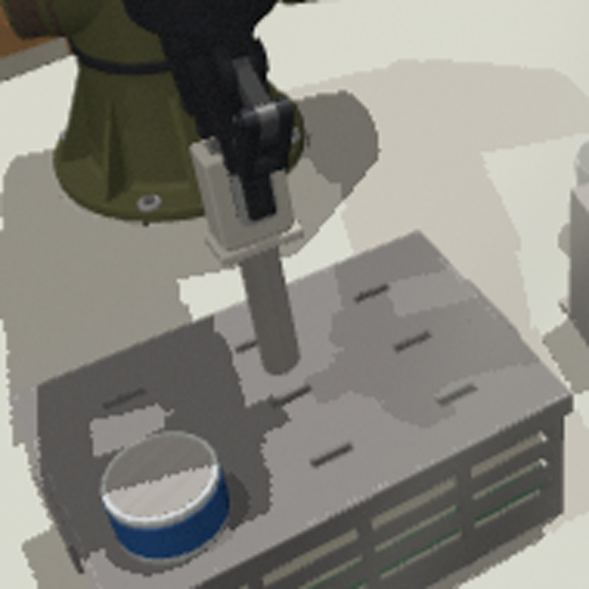

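The wrist view shows the blade edge-on just above the middle slot at (399,235), aligned in yaw with the slot rows. The scene view shows the blade tip just above and behind the slot at crop (290,395), with the tin clear. I'll refine with the wrist's view of the slots.

```bash
python3 - <<'E'
from h import *
W=np.load("W3.npy",allow_pickle=True).item()
g=cv2.cvtColor(W["img"],cv2.COLOR_RGB2GRAY).astype(int)
M=[];G=[(60,90),(0,90),(-60,90),(60,0),(-60,0)]
for k,(u,v) in enumerate([(381,96),(319,95.5),(257,96),(375,186.5),(262,186.5)]):
    u,v=int(round(u)),int(round(v));h=10
    w=g[v-20:v+21,u-h:u+h+1]; bg=np.median(w); m=(np.abs(w-bg)>18).astype(np.uint8)
    m=(np.abs(w-np.median(w,axis=1,keepdims=True))>18).astype(np.uint8)
    n,l,st,ce=cv2.connectedComponentsWithStats(m); i=1+np.argmax(st[1:,4]); b=st[i]
    c=(u-h+b[0]+(b[2]-1)/2,v-20+b[1]+(b[3]-1)/2); X=atz(W,c,128); M.append(X[:2]); print(c,b.tolist(),X.round(1))
M=np.array(M);A,_=cv2.estimateAffinePartial2D(np.array(G,float),M); print(A.round(3),np.hypot(A[0,0],A[1,0]),np.degrees(np.arctan2(A[1,0],A[0,0])))
print((np.array(G)@A[:,:2].T+A[:,2]-M).round(1).tolist())
save(W,"w4.png",(285,70,355,210),4.2)
print("tool axis at lid",proj(W,(475.9,-171.4,128)),"at blade tip",proj(W,(475.9,-171.4,153)))
E
```

```text
(np.float64(381.0), np.float64(96.5)) [5, 5, 11, 32, 247] [550.6 -93.1 128. ]
(np.float64(319.0), np.float64(96.0)) [6, 4, 9, 33, 285] [491.8 -82.7 128. ]
(np.float64(257.0), np.float64(95.5)) [5, 4, 11, 32, 285] [433.1 -72.4 128. ]
(np.float64(375.5), np.float64(187.0)) [6, 8, 10, 27, 213] [ 535.2 -181.2  128. ]
(np.float64(261.5), np.float64(187.0)) [5, 8, 10, 27, 229] [ 417.5 -161.3  128. ]
[[ 9.82000e-01  1.71000e-01  4.76406e+02]
 [-1.71000e-01  9.82000e-01 -1.71154e+02]] 0.9963833478689953 -9.863263353413782
[[0.1, 0.1], [-0.0, -0.1], [-0.2, -0.2], [0.1, -0.2], [0.1, 0.3]]
tool axis at lid [318.12851884 187.21292082] at blade tip [318.14607249 193.12338048]
```

View pics/w4.png

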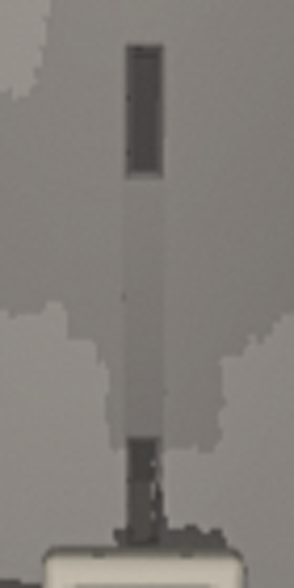

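```bash
python3 -m inch '[0.015,0,-0.1,-0.05,0,0,-0.15,0,0,0,-0.15,0,0,0,-0.1,0,0,0,-0.08,0,0,0,-0.06,0,0,0,-0.05,0,0,0,-0.05,0,0,0,0,0,0,0,0,0]'
python3 - <<'E'
from h import *
s=ctrl.read_camera("scene"); W=ctrl.read_camera("wrist"); o=ctrl.observe(); print(o["ft_force"],o["wrist_torque"],o["eef_pos"],o["finger_force"])
a=cv2.resize(s["img"][170:260,190:290],(500,450),interpolation=cv2.INTER_CUBIC); b=cv2.resize(W["img"][150:240,290:350],(300,450),interpolation=cv2.INTER_CUBIC)
cv2.imwrite("pics/c5.png",np.hstack([a,b])[...,::-1])
E
```

```text
time: 10.08
eef_pos: [476.2, -171.7, 272.3]
orientation: [0.765, 0.644, 0.0, 0.0]
ft_force: [0.0, 0.1, -1.5]
opening: 23.3
finger_force: 58.9
[-0.87997302  0.03716565 -1.39057242] [-0.04138295  0.05624798  0.03708427] [ 476.23915079 -171.69097561  272.47033527] 58.879621624946594
```

View pics/c5.png

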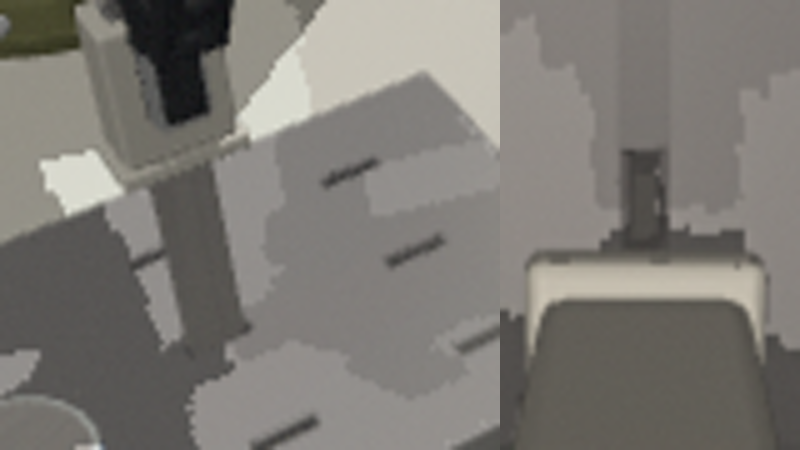

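The blade's tip has gone into the slot mouth (tip ≈120 mm, no contact force), so I'll carry on down gently.

```bash
python3 -m inch '[0,0,-0.08,0,0,0,-0.1,0,0,0,-0.1,0,0,0,-0.1,0,0,0,-0.1,0,0,0,0,0]'; python3 -m inch '[0,0,-0.15,0,0,0,-0.2,0,0,0,-0.2,0,0,0,-0.2,0,0,0,-0.2,0,0,0,-0.2,0,0,0,-0.1,0,0,0,0,0,0,0,0,0,0,0,0,0]'
python3 - <<'E'
from h import *
s=ctrl.read_camera("scene"); W=ctrl.read_camera("wrist");o=ctrl.observe(); print(o["ft_force"],o["wrist_torque"],o["eef_pos"],o["finger_force"],abs(o["qd"]).max())
for n,p in(("s",s),("w",W)):
  for q in("probe","dial","probe_grip"): print(n,q,[(np.round(d["at"],1).tolist(),round(d["score"],2)) for d in ctrl.pinpoint(q,p)[:4]])
  print(proj(p,(*o["eef_pos"][:2],o["eef_pos"][2]-42)))
a=cv2.resize(s["img"][140:260,170:290],(450,450),interpolation=cv2.INTER_CUBIC); b=cv2.resize(W["img"][130:280,270:370],(300,450),interpolation=cv2.INTER_CUBIC)
cv2.imwrite("pics/c6.png",np.hstack([a,b])[...,::-1])
E
```

```text
time: 10.68
eef_pos: [475.9, -171.6, 252.0]
orientation: [0.765, 0.644, -0.0, -0.001]
ft_force: [0.0, 1.0, -1.9]
opening: 23.2
finger_force: 58.9
time: 11.52
eef_pos: [476.2, -171.7, 203.3]
orientation: [0.765, 0.644, 0.0, 0.0]
ft_force: [-0.3, 2.6, -2.5]
opening: 22.8
finger_force: 58.8
[ 0.50158021  1.1287217  -2.86432901] [ 0.35262917  0.03483131 -0.04764642] [ 476.25665361 -171.67845219  203.35586491] 58.786518573760986 0.0012770380148818088
s probe [([411.5, 159.6], 0.8), ([231.8, 226.9], 0.74), ([426.9, 193.2], 0.74)]
s dial [([347.0, 178.5], 0.86), ([241.3, 277.1], 0.56)]
s probe_grip [([425.0, 181.5], 0.94), ([222.1, 209.8], 0.82), ([413.8, 147.4], 0.79)]
[230.1600889  226.43498044]
w probe [([318.5, 239.6], 0.56)]
w dial []
w probe_grip [([321.7, 240.6], 0.36)]
[318.31847628 236.71642083]
```

View pics/c6.png

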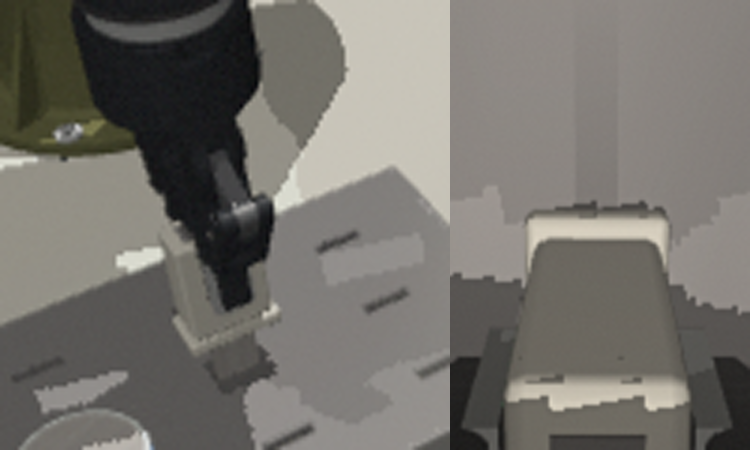

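The blade is through the slot with the handle about 33 mm above the lid, and side forces are under 3 N. The tip is about 77 mm below the lid.

```bash
python3 -c "
from cell import ctrl
print(ctrl.job_done())"
```

```text
the job is handed in; nothing more can be done
None
```

I handed the job in with the flat-blade thermometer still gripped upright in the middle slot, its tip about 77 mm below the lid's upper face by the arm's reading; I touched nothing else, and no verdict came back.

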